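# Open the jar with the red cap in the jar stand

### The arm

A 6-joint arm with a two-finger parallel gripper is mounted at the origin on a cart in front of the work surface, level with it; the furniture and walls round the work are solid. World frame = base frame: x ahead of the robot, y to its left, z up, the work surface at z = 0. Lengths are in mm, angles in rad, forces in N, time in s.
With the tool pointing down it reaches from about 275 to 750 mm from the base axis. Payload 10.2 kg.
Tool frame: the origin (TCP) lies between the finger pads; the fingertips stand 19 mm ahead of it and the grasp point (between the pads) is the TCP; z points along the fingers, y is the line along which they close (so a half turn about z gives the same grasp; the last joint's range is limited). The gripper opens to 85 mm and grips with 20 to 120 N. Pads are 22 mm wide; open, the fingers measure 114 mm over their backs; the gripper's body (76 mm by 85 mm) begins 54 mm behind the grasp point. The pads swing forward as they close: fully open they stand 13 mm farther back than shut.
Start: joints at [1.031, 0.313, 1.498, -0, 1.331, -0.223], TCP at [163.565, 498.877, 250.294] pointing down, gripper open.
Joint ranges: [-2.94, 2.94], [-0.97, 2.17], [0.19, 2.56], [-1.23, 4.37], [0.02, 3.11], [-2.88, 2.88]. Speed limits (rad/s): [2.39, 2.39, 3.01, 3.14, 3.14, 3.14].

### API

Orientations are given as a unit quaternion [w, x, y, z].
In Python, from rig import sense, capture, finish_job gives the robot as it stands. The module is installed in compiled form; this text tells all that it offers.
- The arm moves only by the tool move_arm, never from a script. Its argument "moves" is a list of rows, each an object with "turn": the turn, a rotation vector about the tool's x, y, z in rad, a list of three; "translation": the shift along the tool's x, y, z in mm, a list of three; "hand": the opening, from 0 (shut) to 1 (fully open). In form: [{"turn": [wx, wy, wz], "translation": [x, y, z], "hand": hand}, ...]. A call has 1 to 10 rows; each row shifts and turns the commanded pose from where the row before left it, along the tool's axes as they then stand; what a row does not reach is not made up. A row lasts 1/12 s, in which the tool goes at most 41.7 mm and 7.16 degrees, less where a joint would pass 70% of its speed; a pose out of reach is approached as far as the arm can. A call with a gripper value outside its range is refused whole. The fingers move at their own pace and stop on an object; "grip_force" is the grip in N (left out, the last holds). Time passes only in rows, so rows that do not move let the fingers close. It gives the time, the measured TCP pose, the force, the opening and the grip force at its end, in the units of the state.
- sense(): the state, without advancing time (a new reading comes with each control period).
- capture(name): name is "side" or "top"; returns a dict with "image" (480x640x3 uint8, blue, green, red), "z_map" (480x640 float32, mm along the optical axis (not along the pixel's ray), 0 where there is no reading), "vertical_fov" (degrees; the focal length in pixels is half the picture's height over the tangent of half this angle, whatever the lens; pixels are square), "cx", "cy" (the principal point, pixels), "R" (3x3) and "t" (3): a world point X has camera coordinates R X + t. Camera axes: x right, y down, z forward; pixel columns grow to the right and rows downward; lengths in mm; the calibration is good to about 2 mm. A picture is of the moment at which its call begins.
- finish_job(): hands the job in; it is judged then, once.
The state is a dict: "time_s": time; "joints": joint angles; "dq": joint speeds; "tau": joint torques, N m; "eef_pos": TCP position; "ee_rot": TCP orientation; "force": force on the tool from outside, world axes, zero at the start; "wrist_torque": the same for the moment, N m; "grip_width": opening from 0.0 (shut) to 1.0 (fully open); "grip_force": force on a finger pad.
Only numpy, scipy, OpenCV 4.12 (cv2) and the standard library are available. Lean on these libraries where they do the work, as an engineer would, in place of code of your own. Each camera call takes 0.05 s, during which the arm holds its last target. There are 200 camera calls.

### The job

Put the square glass jar with the red cap upright into the square recess of the wooden jar stand, all the way down, so that it cannot turn. Unscrew its red cap counterclockwise, stop turning once the thread lets go, lift the cap off and finish while still holding it level just above the mouth of the jar (a few centimetres, not touching it). Leave the jar in the recess and do not disturb the blue-capped jar or the tin.

Things in the scene. Friction and masses are not known exactly. Their poses are not given: they have to be found in the camera images.
- jar: square amber glass jar with plain paper labels, 46 x 46 mm and 66 mm high to its flat shoulder, about 0.25 kg; above that a round neck (34 mm diameter) up to z = 96 mm with a springy rubber seal on its rim. Origin: centre of its underside; z up, x and y square to its sides. Starts upright on the worktop with the red cap tightly on. On the worktop alone it just turns along with the cap
- red_cap: round ribbed red twist-off cap, 53 mm diameter, 25 mm high, 35 g. Origin: centre of its open lower edge, z up; screwed on it lies 75 mm above the jar's origin, 9 mm above the jar's shoulder. Its x axis starts within 0.15 rad of the jar's. Turned counterclockwise (seen from above) against 0.15 to 0.25 N m of friction it comes free 1.05 rad ahead of the jar's x axis; clockwise it meets a stop
- jar_mouth (a point): centre of the jar's mouth, on the face of the seal, 96 mm above the jar's underside; axes as the jar's. When the thread lets go the seal pushes the cap up about 2 mm; the cap then lifts off anywhere from 1.1 to 2.3 rad of turn from the jar's x axis
- blue_jar: the same jar with a blue cap, 53 mm wide at the cap, 46 x 46 x 100 mm over all; origin: centre of its underside. Not to be opened or moved. The two jars may stand either way round
- stand: fixed wooden jar stand: base board 136 x 136 x 12 mm, on it a block 100 x 100 mm, top 42 mm above the worktop. Origin: centre of its underside; x, y along its sides. In the middle a square recess, sides along x and y, 50 x 50 mm, floor at 12 mm; its top 6 mm slope outward to 58 x 58 mm. The jar fits any of four ways round, 2 mm to spare each side, and twists under 0.15 rad in it
- recess (a point): centre of the floor of the square recess, 12 mm above the stand's origin; axes as the stand's
- tin: small food tin, 58 mm diameter, 72 mm high, origin: centre of its underside; not to be moved
- cap_top (a point): centre of the cap's top face, 25 mm above its lower edge, 100 mm above the jar's underside when closed. The capped jar can be carried by the cap; grip its skirt with about 40 N
Not all that is in view belongs to the job. There is more than one size of the red_cap; the job needs the smallest.

How it is judged (in metres and radians):
On the way, in this order (a step that is already met when the one before it is completed fails the run):
1. the jar stands in the recess, all the way down, with its cap still on (horizontal distance between jar and recess below 0.006 m and z of jar in the frame of recess below 0.004 m and angle between jar's own z axis and vertical below 0.1 rad and z of red_cap in the frame of jar below 0.08 m and angle between the x axis of red_cap and the x axis of jar, either way round below 0.6 rad), for 0.2 s.
2. the cap is unscrewed while the jar is braced in the recess (horizontal distance between jar and recess below 0.006 m and z of jar in the frame of recess below 0.006 m and z of red_cap in the frame of jar below 0.083 m and angle between the x axis of red_cap and the x axis of jar, either way round above 0.85 rad), for 0.05 s.
At the end, for the whole second after the job is handed in: Jar upright in the recess (6 mm of centre, 4 mm of floor, tilt < 0.1), not touched by arm or cap. Fingers hold the cap at rest (> 1 N), lower edge 3 to 70 mm above the mouth, within 20 mm of its axis, tilt < 0.25, cap's x axis at 0.8 to 2.3 rad from the jar's (horizontal distance between jar and recess below 0.006 m and z of jar in the frame of recess below 0.004 m and angle between jar's own z axis and vertical below 0.1 rad and z of red_cap in the frame of jar_mouth between 0.003 and 0.07 m and horizontal distance between red_cap and jar_mouth below 0.02 m and angle between red_cap's own z axis and vertical below 0.25 rad and angle between the x axis of red_cap and the x axis of jar, either way round above 0.8 rad and contact force between red_cap and the fingers above 1 N and contact force between each of red_cap, the arm and jar below 0.1 N and linear speed of red_cap below 0.03 m/s); the arm keeps its last pose, push and grip.
It fails at once if the blue-capped jar is moved more than 20 mm or tipped (distance of blue_jar from where it was at the start of the episode above 0.02 m or angle between blue_jar's own z axis and vertical above 0.3 rad).
It fails at once if the tin is moved more than 20 mm (distance of tin from where it was at the start of the episode above 0.02 m).
It fails at once if the jar is tipped over (angle between jar's own z axis and vertical above 0.7 rad).
It also fails if it takes over 51 s, if anything falls off the work surface, if the arm or the gripper's body presses on something with over 40 N, if the wrist force passes 120 N, or if a joint passes its speed limit or range.

## Working session

There is one attempt and no reset: what is moved stays moved. The work goes in short steps, Python scripts to look and compute and a tool call to move; the robot and the scene stay as the last step left them, time stands still between calls to the robot, and variables do not carry over. Pictures are saved under pics/ and viewed, at most 10 in all, crops included, and the job is handed in when it is done.

Besides the shell and the picture viewer there is one more tool, called after ">>>" as a command line: name --argument value ..., lists and objects as JSON in quotes. move_arm: Moves the arm, as the interface text tells. Its arguments: {"type":"object","properties":{"moves":{"type":"array","items":{"type":"object","properties":{"turn":{"type":"array","items":{"type":"number"}},"translation":{"type":"array","items":{"type":"number"}},"hand":{"type":"number"}}}},"grip_force":{"type":"number"}},"required":["moves"]}

```bash
mkdir -p pics; python3 - <<'E'
from rig import sense,capture
import cv2,numpy as np,pickle
s=sense();print(s)
d={n:capture(n) for n in("side","top")}
pickle.dump(d,open('d0.pkl','wb'))
for n,c in d.items():
    cv2.imwrite(f'pics/{n}0.png',c['image']);print(n,c['vertical_fov'],c['cx'],c['cy'],c['R'],c['t'],(-np.array(c['R']).T@c['t']))
E
```

```text
{'time_s': 0.0, 'joints': array([ 1.03056177e+00,  3.13468197e-01,  1.49843434e+00,  7.41583301e-06,
        1.33097724e+00, -2.23395802e-01]), 'dq': array([-1.75176206e-04, -4.89944273e-04, -2.39346110e-04,  2.57931923e-04,
       -4.48787378e-05, -7.98482433e-04]), 'tau': array([-7.57495727e-04, -4.12273800e+01, -2.59734195e+01, -3.51078988e-04,
        4.26922154e-03, -2.21862507e-06]), 'eef_pos': array([163.46007906, 498.66728156, 249.72677646]), 'ee_rot': array([-2.43135257e-04,  1.57758416e-01,  9.87477528e-01, -5.95873598e-04]), 'force': array([-0.78886511,  0.05228162,  0.11262984]), 'wrist_torque': array([-0.05192944, -0.00273255,  0.00655025]), 'grip_force': 0.0, 'grip_width': 0.9961585220646856}
side 53.92703249945432 324.1277958196152 244.12556405381434 [[ 0.82433013  0.56608189 -0.00557931]
 [ 0.32919973 -0.48735291 -0.80877356]
 [-0.46055116  0.66485971 -0.5880937 ]] [-515.76748227  -61.0168575  1229.53267878] [1011.5121117  -555.23685249  670.85396798]
top 45.673118669154555 314.1407799812521 234.90409731550383 [[ 0.02103626 -0.99977058 -0.00403165]
 [-0.98740433 -0.02014323 -0.15692974]
 [ 0.15681252  0.00728209 -0.98760154]] [ 111.12827544  566.69907361 1156.73945913] [ 375.83216109  114.09445256 1231.77763923]
```

View pics/top0.png

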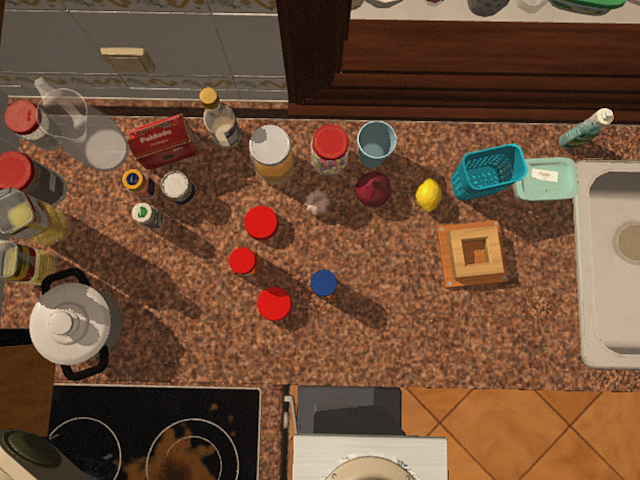

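View pics/side0.png

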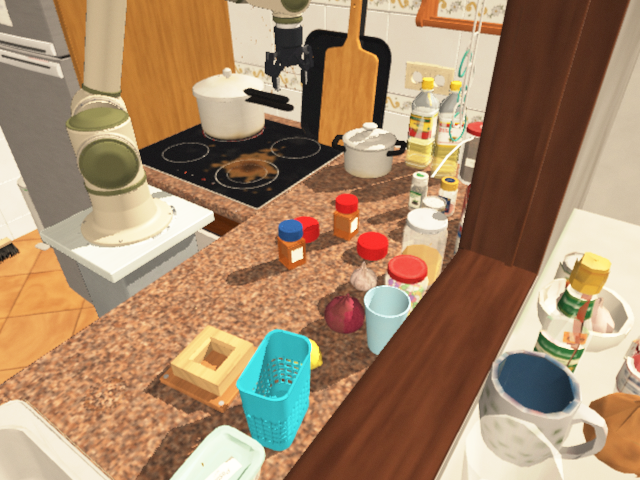

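Candidates in the top view: red discs at (242,261), (261,222), (274,303), and red-lidded jars at (330,140), (24,118), (15,170). In the side view the small red cap on amber glass is at (346,203), which should be top (242,261). The blue jar is at (323,283) and the stand at (474,252).

```bash
cat > h.py <<'E'
import numpy as np,cv2
def f(c): return 240/np.tan(np.radians(c['vertical_fov']/2))
def cloud(c):
    v,u=np.mgrid[0:480,0:640];z=c['z_map'].astype(float)
    P=np.stack([(u-c['cx'])/f(c)*z,(v-c['cy'])/f(c)*z,z],-1)-c['t']
    P=P@np.array(c['R']);P[z<=0]=np.nan;return P
def ray(c,px,h):
    R=np.array(c['R']);o=-R.T@c['t'];d=R.T@np.array([(px[0]-c['cx'])/f(c),(px[1]-c['cy'])/f(c),1]);return o+d*(h-o[2])/d[2]
def proj(c,X):
    p=np.array(c['R'])@X+c['t'];return p[:2]/p[2]*f(c)+[c['cx'],c['cy']]
def blobs(c,lo,hi,amin=100):
    hsv=cv2.cvtColor(c['image'],cv2.COLOR_BGR2HSV)
    if lo[0]>hi[0]: m=cv2.inRange(hsv,(lo[0],)+lo[1:],(180,)+hi[1:])|cv2.inRange(hsv,(0,)+lo[1:],hi)
    else: m=cv2.inRange(hsv,lo,hi)
    n,l,st,ce=cv2.connectedComponentsWithStats(m)
    return [(ce[i],st[i,4],l==i) for i in range(1,n) if st[i,4]>=amin]
E
python3 - <<'E'
from h import *
import pickle
np.set_printoptions(precision=1,suppress=True)
d=pickle.load(open('d0.pkl','rb'));C={n:cloud(c) for n,c in d.items()}
for col,lo,hi in(('red',(174,170,90),(5,255,255)),('blue',(105,120,50),(125,255,255))):
  for n,c in d.items():
    for ce,a,m in blobs(c,lo,hi):
        P=C[n][m];P=P[~np.isnan(P[:,0])]
        if len(P)<20: continue
        zt=np.percentile(P[:,2],85);T=P[P[:,2]>zt-4]
        print(col,n,ce,a,'ztop',zt,'mid',(T.min(0)+T.max(0))[:2]/2,'size',np.ptp(T,axis=0)[:2])
# stand: block top
for n in C:
    P=C[n]
    m=(abs(P[...,2]-42)<4)&(abs(P[...,0]-340)<120)&(abs(P[...,1]+220)<110)
    Q=P[m][:,:2];print('stand',n,len(Q),cv2.minAreaRect(Q.astype(np.float32)),np.median(P[m][:,2]))
# objects above 15 mm on table (top)
P=C['top'];m=((P[...,2]>15)&(P[...,0]>250)&(P[...,0]<560)&(P[...,1]>-350)&(P[...,1]<450)).astype(np.uint8)
k,l,st,ce=cv2.connectedComponentsWithStats(m)
for i in range(1,k):
    if st[i,4]>60:
        Q=P[l==i];print(st[i],np.nanpercentile(Q,[3,97],axis=0).ravel())
s=d['side']['image'][180:340,240:480];t=d['top']['image'][190:330,190:360]
cv2.imwrite('pics/crop.png',np.hstack([cv2.resize(s,(400,400*160//240*1)),cv2.resize(t,(323,266))]))
E
```

```text
red side [474.4 129.8] 101 ztop 163.4176882708385 mid [648.7 703.7] size [47.7 63.7]
red side [346.2 203.2] 392 ztop 100.18197853182333 mid [505.3 269.9] size [52.6 55.3]
red side [309.2 228.1] 404 ztop 33.863535946891545 mid [442.2 180.5] size [101.2 122.4]
red side [372.  245.9] 760 ztop 33.650081911018006 mid [597.2 241.6] size [71.1 71.3]
red side [407.  269.8] 720 ztop 120.52401784859701 mid [748.5  94.8] size [73.8 72.9]
red side [351.8 320.2] 185 ztop 55.87340171543971 mid [694.7 -11.7] size [20.5 28.9]
red top [155.7 122.2] 102 ztop 123.45671951209583 mid [776.9 447.8] size [33.6 85.5]
red top [157.7 136.7] 916 ztop 129.61835985562442 mid [752.5 448.2] size [ 42.4 108.2]
red top [330.1 141.3] 981 ztop 122.78189542073275 mid [745.7  93.2] size [73. 71.]
red top [ 13.7 169.6] 1000 ztop 164.72843821066743 mid [658.  705.4] size [82.9 64.5]
red top [364.4 192.2] 178 ztop 62.278343722354876 mid [654.8  11.8] size [27.7 20.3]
red top [260.2 221.7] 864 ztop 36.271986983773864 mid [592.9 237.3] size [68.1 68.8]
red top [241.4 260. ] 558 ztop 102.46090307500067 mid [502.7 266.5] size [50.5 50.5]
red top [273.6 303.2] 926 ztop 36.326952641218945 mid [420.5 203.7] size [66.9 67.3]
blue side [290.  230.1] 415 ztop 100.12291605439395 mid [464.9 104.6] size [51.2 50.1]
blue top [323.1 282.5] 530 ztop 102.74239344631285 mid [460.4 101.9] size [49.7 49.7]
stand side 0 ((0.0, 0.0), (0.0, 0.0), 0.0) nan
stand top 0 ((0.0, 0.0), (0.0, 0.0), 0.0) nan
[ 445  240   61   43 1416] [ 484.7 -269.8   15.8  557.6 -168.    46.9]
[229 247  29  28 697] [479.1 241.4  30.3 525.  287.9 104.2]
[310 269  28  30 614] [435.9  79.   64.7 485.  126.6 104.2]
[257 286  35  35 914] [389.5 172.7  27.9 451.5 234.3  38.1]
  return _methods._mean(a, axis=axis, dtype=dtype,
  ret = ret.dtype.type(ret / rcount)
```

View pics/crop.png

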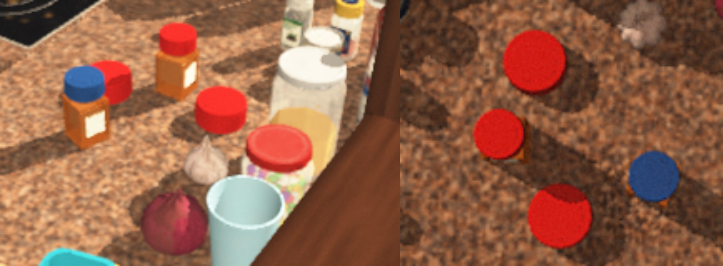

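The crop confirms it: the small red cap sits on the amber jar at top (242,261), about (504,268), with its top at z≈100. The other two red discs are loose 70 mm caps, only about 35 mm high. Next I need the jar's yaw and the stand's pose.

```bash
python3 - <<'E'
from h import *
import pickle
from scipy.optimize import least_squares
np.set_printoptions(precision=2,suppress=True)
d=pickle.load(open('d0.pkl','rb'));C={n:cloud(c) for n,c in d.items()}
def sqfit(Q,half,p0):
    def r(p):
        c,s=np.cos(p[2]),np.sin(p[2]);X=(Q-p[:2])@np.array([[c,-s],[s,c]])
        return np.abs(X).max(1)-half
    best=min((least_squares(r,[*p0,a],loss='soft_l1') for a in np.arange(0,1.57,.2)),key=lambda o:o.cost)
    return best.x,np.median(abs(best.fun)),len(Q)
for nm,p0 in(('jar',(504,268)),('blue',(463,103))):
  A=[]
  for n in C:
    P=C[n];m=(np.hypot(P[...,0]-p0[0],P[...,1]-p0[1])<45)&(P[...,2]>12)&(P[...,2]<60)
    Q=P[m][:,:2]
    if len(Q)>60: print(nm,n,sqfit(Q,23,p0))
for n in C:
    P=C[n];b=3 if n=='top' else 0
    for z,lab in((42,'block'),(12,'base/floor')):
        m=(abs(P[...,2]-z-b)<3.5)&(abs(P[...,0]-520)<90)&(abs(P[...,1]+222)<90)
        k,l,st,ce=cv2.connectedComponentsWithStats(m.astype(np.uint8))
        for i in range(1,k):
            if st[i,4]>40:
                Q=P[l==i];r=cv2.minAreaRect(Q[:,:2].astype(np.float32));print(n,lab,st[i,4],r,np.median(Q[:,2]))
    m=(P[...,2]-b<36)&(P[...,2]-b>18)&(abs(P[...,0]-520)<75)&(abs(P[...,1]+222)<75)
    Q=P[m][:,:2]
    I=np.abs(Q-[522,-220]).max(1)<38
    if I.sum()>30: print(n,'recess walls',sqfit(Q[I],25,(521,-221)))
    if (~I).sum()>30:print(n,'outer walls',sqfit(Q[~I],50,(521,-221)))
E
```

```text
jar side (array([505.42, 270.57,   1.57]), np.float64(0.8548338918209399), 400)
jar top (array([502.86, 266.14,   0.  ]), np.float64(0.1790983893595186), 78)
blue side (array([463.85, 106.32,  -0.35]), np.float64(0.6835199813165804), 462)
side block 1881 ((540.2684936523438, -214.9345703125), (103.17552185058594, 102.50315856933594), 6.6329498291015625) 41.05646062424635
side base/floor 360 ((530.8870849609375, -207.96109008789062), (37.33721160888672, 37.84295654296875), 5.994024276733398) 11.42050818221032
side base/floor 1071 ((541.182373046875, -228.20138549804688), (134.23199462890625, 111.70758056640625), 7.866948127746582) 11.164300032927038
side recess walls (array([ 539.51, -214.47,    0.13]), np.float64(0.5492250072743143), 286)
side outer walls (array([ 539.45, -214.57,    0.12]), np.float64(0.4048571390359186), 564)
top block 1156 ((537.8662109375, -218.5491943359375), (100.39485168457031, 101.11817932128906), 7.490591526031494) 43.765065324108704
top base/floor 1043 ((537.8005981445312, -218.325439453125), (135.6491241455078, 136.3985137939453), 7.227022647857666) 13.654622234620655
top base/floor 337 ((539.7918090820312, -222.7719268798828), (48.7554931640625, 46.060787200927734), 5.358622074127197) 13.720252201552
top recess walls (array([ 525.44, -220.46,    1.68]), np.float64(2.807459812855866), 146)
top outer walls (array([ 515.94, -221.32,    1.65]), np.float64(2.0250821929150646), 198)
```

Two views agree: the jar is near (504,268) with yaw 0, the stand near (538.7,−216.5) with yaw 0.126. I'll move over the jar, then turn so the closing line runs along world x, which leaves wrist range for the unscrewing.

>>> move_arm --moves '[{"translation":[-39.5,-11.3,0],"turn":[0,0,0],"hand":1},{"translation":[-39.5,-11.3,0],"turn":[0,0,0],"hand":1},{"translation":[-39.5,-11.3,0],"turn":[0,0,0],"hand":1},{"translation":[-39.5,-11.3,0],"turn":[0,0,0],"hand":1},{"translation":[-39.5,-11.3,0],"turn":[0,0,0],"hand":1},{"translation":[-39.5,-11.3,0],"turn":[0,0,0],"hand":1},{"translation":[-39.5,-11.3,0],"turn":[0,0,0],"hand":1},{"translation":[-39.5,-11.3,0],"turn":[0,0,0],"hand":1},{"translation":[-39.5,-11.3,0],"turn":[0,0,0],"hand":1},{"translation":[-39.5,-11.3,0],"turn":[0,0,0],"hand":1}]'

```text
time_s: 0.93
eef_pos: [505.1, 266.9, 250.0]
ee_rot: [-0.0, 0.158, 0.987, -0.0]
force: [0.1, 1.1, -0.3]
grip_width: 0.998
grip_force: 0.0
```

>>> move_arm --moves '[{"translation":[0,0,0],"turn":[0,0,0.12],"hand":1},{"translation":[0,0,0],"turn":[0,0,0.12],"hand":1},{"translation":[0,0,0],"turn":[0,0,0.12],"hand":1},{"translation":[0,0,0],"turn":[0,0,0.12],"hand":1},{"translation":[0,0,0],"turn":[0,0,0.12],"hand":1},{"translation":[0,0,0],"turn":[0,0,0.12],"hand":1},{"translation":[0,0,0],"turn":[0,0,0.12],"hand":1},{"translation":[0,0,0],"turn":[0,0,0.12],"hand":1},{"translation":[0,0,0],"turn":[0,0,0.12],"hand":1},{"translation":[0,0,0],"turn":[0,0,0.12],"hand":1}]'

```text
time_s: 1.77
eef_pos: [503.6, 268.4, 249.8]
ee_rot: [-0.0, 0.69, 0.724, -0.0]
force: [-0.6, -0.5, 0.1]
grip_width: 0.999
grip_force: 0.0
```

```bash
cat > st.py <<'E'
from rig import sense
import numpy as np
from scipy.spatial.transform import Rotation as R
np.set_printoptions(precision=3,suppress=True)
def st():
    s=sense();M=R.from_quat(s['ee_rot'],scalar_first=True).as_matrix()
    print('t',s['time_s'],'pos',s['eef_pos'],'F',s['force'],'T',s['wrist_torque'],'w',s['grip_width'],s['grip_force'])
    print('yaw_y',np.arctan2(M[1,1],M[0,1]),'zaxis',M[:,2],'q',s['joints']);return s,M
def go(tgt):
    s,M=st();print('tool move to',tgt,M.T@(np.array(tgt)-s['eef_pos']))
E
python3 -c "from st import *;go([504,268.3,200])"
```

```text
t 1.7667 pos [503.553 268.41  249.839] F [-0.577 -0.455  0.063] T [-0.042  0.033 -0.04 ] w 0.9991684052041819 0.0
yaw_y 0.048077308978040564 zaxis [-0.001 -0.    -1.   ] q [0.284 0.415 1.355 0.    1.373 0.236]
tool move to [504, 268.3, 200] [-0.12   0.49  49.838]
```

>>> move_arm --moves '[{"translation":[0,0,30],"turn":[0,0,0.048],"hand":1},{"translation":[0,0,30],"turn":[0,0,0],"hand":1},{"translation":[0,0,30],"turn":[0,0,0],"hand":1},{"translation":[0,0,30],"turn":[0,0,0],"hand":1},{"translation":[0,0,20],"turn":[0,0,0],"hand":1},{"translation":[0,0,10],"turn":[0,0,0],"hand":1},{"translation":[0,0,10],"turn":[0,0,0],"hand":1},{"translation":[0,0,0],"turn":[0,0,0],"hand":1}]'

```text
time_s: 2.43
eef_pos: [503.3, 268.3, 89.1]
ee_rot: [-0.001, 0.705, 0.709, -0.001]
force: [-0.7, -0.1, 0.6]
grip_width: 1.001
grip_force: 0.0
```

>>> move_arm --moves '[{"translation":[0,0,0],"turn":[0,0,0],"hand":0.65},{"translation":[0,0,0],"turn":[0,0,0],"hand":0.5},{"translation":[0,0,0],"turn":[0,0,0],"hand":0.4},{"translation":[0,0,0],"turn":[0,0,0],"hand":0.3},{"translation":[0,0,0],"turn":[0,0,0],"hand":0.2},{"translation":[0,0,0],"turn":[0,0,0],"hand":0},{"translation":[0,0,0],"turn":[0,0,0],"hand":0},{"translation":[0,0,0],"turn":[0,0,0],"hand":0}]' --grip_force 40

```text
time_s: 3.1
eef_pos: [504.0, 268.7, 91.7]
ee_rot: [0.0, 0.705, 0.709, 0.001]
force: [-1.7, -0.2, 5.1]
grip_width: 0.607
grip_force: 40.7
```

```bash
cat > look.py <<'E'
import sys,pickle
from rig import capture
from h import *
d={n:capture(n) for n in("side","top")}
pickle.dump(d,open(sys.argv[1]+'.pkl','wb'))
x,y=map(float,sys.argv[2:4])
np.set_printoptions(precision=1,suppress=True)
for n,c in d.items():
    P=cloud(c)
    for ce,a,m in blobs(c,(174,170,90),(5,255,255),40):
        Q=P[m]; Q=Q[~np.isnan(Q[:,0])]
        if len(Q) and np.hypot(*(np.median(Q,0)[:2]-[x,y]))<60: print(n,ce,a,'min',np.percentile(Q,3,axis=0),'max',np.percentile(Q,97,axis=0))
    p=proj(c,np.array([x,y,60])).astype(int);v0,u0=max(p[1]-100,0),max(p[0]-130,0)
    cv2.imwrite(f'pics/{sys.argv[1]}_{n}.png',cv2.resize(c['image'][v0:v0+200,u0:u0+260],None,fx=1.5,fy=1.5,interpolation=cv2.INTER_CUBIC))
a,b=[cv2.imread(f'pics/{sys.argv[1]}_{n}.png') for n in('side','top')]
h=min(a.shape[0],b.shape[0]);cv2.imwrite(f'pics/{sys.argv[1]}.png',np.hstack([a[:h],b[:h]]))
E
python3 -c "from st import *;st()"; python3 look.py g1 504 268
```

```text
t 3.1 pos [504.04  268.693  91.711] F [-1.7   -0.212  5.134] T [-0.033  0.436 -0.007] w 0.6069301242270657 40.67578872665763
yaw_y 0.006078976772519693 zaxis [ 0.002  0.001 -1.   ] q [0.285 0.579 1.541 0.    1.02  0.279]
side [345.5 203.1] 348 min [481.6 243.   77.1] max [531.1 290.9 101.8]
```

View pics/g1.png

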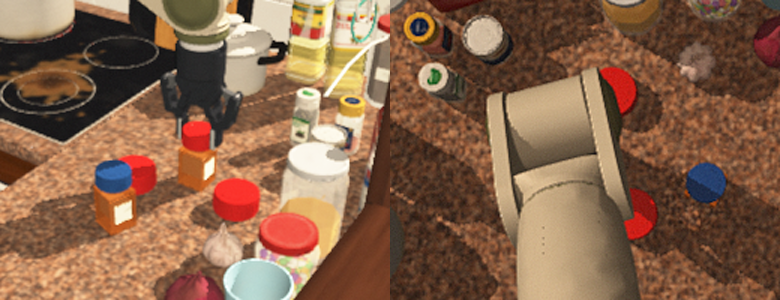

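The cap is held squarely and the jar still stands. Lift.

>>> move_arm --moves '[{"translation":[0,0,-5],"turn":[0,0,0],"hand":0},{"translation":[0,0,-10],"turn":[0,0,0],"hand":0},{"translation":[0,0,-15],"turn":[0,0,0],"hand":0},{"translation":[0,0,-20],"turn":[0,0,0],"hand":0},{"translation":[0,0,-20],"turn":[0,0,0],"hand":0},{"translation":[0,0,-20],"turn":[0,0,0],"hand":0},{"translation":[0,0,-20],"turn":[0,0,0],"hand":0},{"translation":[0,0,-15],"turn":[0,0,0],"hand":0},{"translation":[0,0,-5],"turn":[0,0,0],"hand":0},{"translation":[0,0,0],"turn":[0,0,0],"hand":0}]'

```text
time_s: 4.03
eef_pos: [504.0, 268.6, 221.9]
ee_rot: [0.001, 0.705, 0.709, 0.001]
force: [-1.2, -0.5, -3.3]
grip_width: 0.603
grip_force: 42.5
```

```bash
python3 -c "from st import *;go([538.7,-216.5,220])"
```

```text
t 4.0333 pos [504.036 268.55  221.868] F [-1.185 -0.486 -3.317] T [ 0.004 -0.022 -0.007] w 0.6027224088601649 42.452415162697434
yaw_y 0.00602599439548578 zaxis [ 0.003  0.001 -1.   ] q [ 0.284  0.435  1.4   -0.     1.305  0.278]
tool move to [538.7, -216.5, 220] [-485.252   31.736    1.608]
```

>>> move_arm --moves '[{"translation":[-8,0.5,0],"turn":[0,0,0],"hand":0},{"translation":[-16,1,0],"turn":[0,0,0],"hand":0},{"translation":[-24,1.5,0],"turn":[0,0,0],"hand":0},{"translation":[-30,2,0],"turn":[0,0,0],"hand":0},{"translation":[-30,2,0],"turn":[0,0,0],"hand":0},{"translation":[-30,2,0],"turn":[0,0,0],"hand":0},{"translation":[-30,2,0],"turn":[0,0,0],"hand":0},{"translation":[-30,2,0],"turn":[0,0,0],"hand":0},{"translation":[-30,2,0],"turn":[0,0,0],"hand":0},{"translation":[-30,2,0],"turn":[0,0,0],"hand":0}]'

```text
time_s: 4.87
eef_pos: [521.4, 8.7, 219.1]
ee_rot: [-0.001, 0.705, 0.709, -0.001]
force: [0.2, -0.6, -3.3]
grip_width: 0.605
grip_force: 42.4
```

>>> move_arm --moves '[{"translation":[-30,2,0],"turn":[0,0,0],"hand":0},{"translation":[-30,2,0],"turn":[0,0,0],"hand":0},{"translation":[-30,2,0],"turn":[0,0,0],"hand":0},{"translation":[-30,2,0],"turn":[0,0,0],"hand":0},{"translation":[-30,2,0],"turn":[0,0,0],"hand":0},{"translation":[-30,2,0],"turn":[0,0,0],"hand":0},{"translation":[-24,2,0],"turn":[0,0,0],"hand":0},{"translation":[-16,1.5,0],"turn":[0,0,-0.04],"hand":0},{"translation":[-7,0.5,0],"turn":[0,0,-0.05],"hand":0},{"translation":[0,0,0],"turn":[0,0,-0.03],"hand":0}]'

```text
time_s: 5.7
eef_pos: [539.0, -218.4, 218.6]
ee_rot: [-0.001, 0.661, 0.75, -0.0]
force: [-0.2, 0.5, -2.3]
grip_width: 0.603
grip_force: 42.4
```

>>> move_arm --moves '[{"translation":[0,0,20],"turn":[0,0,0],"hand":0},{"translation":[0,0,20],"turn":[0,0,0],"hand":0},{"translation":[0,0,0],"turn":[0,0,0],"hand":0},{"translation":[0,0,0],"turn":[0,0,0],"hand":0}]'

```text
time_s: 6.03
eef_pos: [539.1, -216.3, 179.1]
ee_rot: [-0.002, 0.661, 0.75, -0.0]
force: [0.0, 0.7, -2.2]
grip_width: 0.604
grip_force: 43.2
```

```bash
python3 -c "from st import *;go([538.7,-216.5,150])"; python3 look.py g2 539 -216
cat > jarfit.py <<'E'
import sys,pickle
from h import *
from scipy.optimize import least_squares
np.set_printoptions(precision=2,suppress=True)
d=pickle.load(open(sys.argv[1]+'.pkl','rb'));z0,z1,x,y=map(float,sys.argv[2:6])
def sqfit(Q,half,p0):
    def r(p):
        c,s=np.cos(p[2]),np.sin(p[2]);X=(Q-p[:2])@np.array([[c,-s],[s,c]])
        return np.abs(X).max(1)-half
    return min((least_squares(r,[*p0,a],loss='soft_l1') for a in np.arange(-.6,1.,.2)),key=lambda o:o.cost)
for n,c in d.items():
    P=cloud(c);m=(np.hypot(P[...,0]-x,P[...,1]-y)<40)&(P[...,2]>z0)&(P[...,2]<z1)
    Q=P[m]
    if len(Q)>40:
        for zz in (0,1):
            k=(Q[:,2]>(z0+z1)/2)==zz
            if k.sum()>30:o=sqfit(Q[k,:2],23,(x,y));print(n,'upper' if zz else 'lower',o.x,np.median(abs(o.fun)),k.sum())
E
python3 jarfit.py g2 85 145 539 -216
```

```text
t 6.0333 pos [ 539.052 -216.283  179.064] F [ 0.044  0.678 -2.206] T [-0.029 -0.018 -0.002] w 0.6040102322152969 43.201217148453
yaw_y 0.12574284484995724 zaxis [-0.003  0.002 -1.   ] q [-0.583  0.497  1.42  -0.     1.228 -0.709]
tool move to [538.7, -216.5, 150] [-0.236 -0.296 29.064]
side [196.2 296.9] 734 min [ 518.  -241.   165.6] max [ 566.8 -203.4  188.9]
side lower [ 539.7  -214.57    0.13] 0.48988635873569564 473
side upper [ 540.7  -214.49    0.12] 0.45689630893270916 549
top lower [ 537.64 -219.14    0.09] 0.3219554092314709 46
top upper [ 538.07 -218.71    0.09] 0.3642251806002541 50
```

View pics/g2.png

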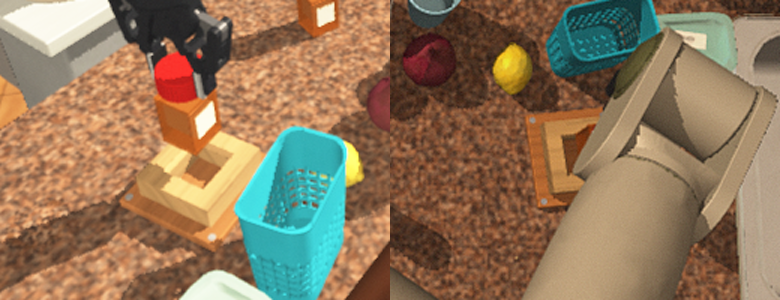

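The picture shows the jar upright, directly over the stand and aligned with it: jar (540,−214.5, yaw 0.125) against stand (539.5,−214.5, yaw 0.126) in the side view. Lowering.

>>> move_arm --moves '[{"translation":[0,0,12],"turn":[0,0,0],"hand":0},{"translation":[0,0,12],"turn":[0,0,0],"hand":0},{"translation":[0,0,12],"turn":[0,0,0],"hand":0},{"translation":[0,0,6],"turn":[0,0,0],"hand":0},{"translation":[0,0,6],"turn":[0,0,0],"hand":0},{"translation":[0,0,5],"turn":[0,0,0],"hand":0}]'

```text
time_s: 6.63
eef_pos: [540.2, -216.5, 127.6]
ee_rot: [0.001, 0.661, 0.75, 0.0]
force: [0.4, -0.1, -2.3]
grip_width: 0.605
grip_force: 43.2
```

>>> move_arm --moves '[{"translation":[0,0,4],"turn":[0,0,0],"hand":0},{"translation":[0,0,4],"turn":[0,0,0],"hand":0},{"translation":[0,0,4],"turn":[0,0,0],"hand":0},{"translation":[0,0,3],"turn":[0,0,0],"hand":0}]'

```text
time_s: 6.97
eef_pos: [539.9, -216.3, 112.1]
ee_rot: [0.0, 0.661, 0.75, -0.0]
force: [0.4, 0.5, -3.2]
grip_width: 0.605
grip_force: 43.2
```

```bash
python3 -c "from st import *;st()"
```

```text
t 6.9667 pos [ 539.936 -216.347  112.051] F [ 0.375  0.547 -3.219] T [0.045 0.041 0.039] w 0.6049071575188177 43.196208011358976
yaw_y 0.12601144940797154 zaxis [ 0. -0. -1.] q [-0.582  0.573  1.489 -0.     1.08  -0.708]
```

Free of contact; on to the floor.

>>> move_arm --moves '[{"translation":[0,0,3],"turn":[0,0,0],"hand":0},{"translation":[0,0,2],"turn":[0,0,0],"hand":0},{"translation":[0,0,2],"turn":[0,0,0],"hand":0},{"translation":[0,0,1],"turn":[0,0,0],"hand":0},{"translation":[0,0,1],"turn":[0,0,0],"hand":0},{"translation":[0,0,0],"turn":[0,0,0],"hand":0},{"translation":[0,0,0],"turn":[0,0,0],"hand":0},{"translation":[0,0,0],"turn":[0,0,0],"hand":0}]'

```text
time_s: 7.63
eef_pos: [540.0, -216.5, 103.8]
ee_rot: [0.0, 0.661, 0.75, -0.0]
force: [-2.2, -0.1, 4.8]
grip_width: 0.604
grip_force: 43.8
```

```bash
python3 -c "from st import *;st()"
```

```text
t 7.6333 pos [ 540.033 -216.482  103.827] F [-2.163 -0.083  4.774] T [ 0.1    0.419 -0.025] w 0.603722230681005 43.759612469002604
yaw_y 0.12598997904486964 zaxis [ 0.001 -0.001 -1.   ] q [-0.582  0.583  1.496 -0.     1.062 -0.708]
```

The jar is on the floor of the recess (TCP 103.8, as predicted from the lift). Quick check, then start unscrewing.

```bash
python3 look.py g3 540 -216; python3 jarfit.py g3 50 75 540 -216
```

```text
side [204.1 331.4] 653 min [ 518.6 -240.9   90.7] max [ 567.7 -205.5  113.8]
side lower [ 541.8  -214.59    0.12] 0.4571696232864646 200
side upper [ 542.03 -214.54    0.12] 0.42538806315585376 189
```

>>> move_arm --moves '[{"translation":[0,0,0],"turn":[0,0,-0.04],"hand":0},{"translation":[0,0,0],"turn":[0,0,-0.06],"hand":0},{"translation":[0,0,0],"turn":[0,0,-0.06],"hand":0},{"translation":[0,0,0],"turn":[0,0,-0.06],"hand":0},{"translation":[0,0,0],"turn":[0,0,-0.06],"hand":0},{"translation":[0,0,0],"turn":[0,0,-0.06],"hand":0},{"translation":[0,0,0],"turn":[0,0,-0.06],"hand":0}]'

```text
time_s: 8.32
eef_pos: [540.3, -216.4, 103.7]
ee_rot: [0.001, 0.498, 0.867, 0.0]
force: [0.0, 0.7, 3.7]
grip_width: 0.597
grip_force: 43.6
```

```bash
python3 -c "from st import *;st()"; python3 look.py g4 540 -216; python3 jarfit.py g4 50 75 540 -216
```

```text
t 8.3167 pos [ 540.344 -216.429  103.654] F [0.024 0.664 3.709] T [ 0.204 -0.005 -0.038] w 0.5970071523400866 43.64605679176748
yaw_y 0.5285788371812796 zaxis [ 0.001 -0.    -1.   ] q [-0.582  0.583  1.496  0.001  1.061 -1.111]
side [207.1 330.5] 850 min [ 520.6 -240.9   90.6] max [ 570.2 -195.8  113.7]
side lower [ 541.69 -214.93   -1.42] 0.4799127397183405 192
side upper [ 541.87 -214.78    0.15] 0.4465809392799507 195
```

>>> move_arm --moves '[{"translation":[0,0,0],"turn":[0,0,-0.06],"hand":0},{"translation":[0,0,0],"turn":[0,0,-0.06],"hand":0},{"translation":[0,0,0],"turn":[0,0,-0.06],"hand":0},{"translation":[0,0,0],"turn":[0,0,-0.06],"hand":0},{"translation":[0,0,0],"turn":[0,0,-0.06],"hand":0},{"translation":[0,0,0],"turn":[0,0,-0.06],"hand":0}]'

```text
time_s: 8.92
eef_pos: [539.9, -216.1, 103.5]
ee_rot: [-0.0, 0.335, 0.942, 0.0]
force: [-2.0, 1.1, 4.5]
grip_width: 0.602
grip_force: 43.8
```

```bash
python3 -c "
from st import *;s,M=st();print(s['tau'])"; python3 look.py g5 540 -216; python3 jarfit.py g5 50 75 540 -216
```

```text
t 8.9167 pos [ 539.895 -216.104  103.518] F [-1.999  1.112  4.534] T [ 0.444  0.261 -0.084] w 0.601769346431652 43.78124004229903
yaw_y 0.8865267538711519 zaxis [ 0.  0. -1.] q [-0.582  0.583  1.497  0.001  1.062 -1.469]
[ -0.376 -47.485 -22.322  -0.287  -0.674   0.86 ]
side [208.5 330.1] 915 min [ 521.2 -240.5   90.2] max [ 569.6 -191.6  113.3]
side lower [ 541.61 -215.16    0.16] 0.4854968758461631 199
side upper [ 541.72 -215.09    0.15] 0.43699643539502375 194
```

>>> move_arm --moves '[{"translation":[0,0,0],"turn":[0,0,-0.06],"hand":0},{"translation":[0,0,0],"turn":[0,0,-0.06],"hand":0},{"translation":[0,0,0],"turn":[0,0,-0.06],"hand":0}]'

```text
time_s: 9.27
eef_pos: [539.9, -216.1, 103.4]
ee_rot: [-0.0, 0.25, 0.968, 0.0]
force: [-1.9, 0.9, 6.3]
grip_width: 0.603
grip_force: 43.7
```

```bash
python3 -c "
from st import *;s,M=st();print(s['tau'])"; python3 look.py g6 540 -216; python3 jarfit.py g6 50 75 540 -216
```

```text
t 9.2667 pos [ 539.852 -216.135  103.433] F [-1.946  0.918  6.296] T [ 0.456  0.312 -0.086] w 0.6031312996198769 43.728480739519
yaw_y 1.0652220010937599 zaxis [-0.  0. -1.] q [-0.582  0.583  1.497  0.     1.062 -1.648]
[ -0.321 -47.339 -22.314  -0.255  -0.74    0.872]
side [209. 330.] 908 min [ 520.6 -240.7   90.4] max [ 569.6 -191.1  113.4]
side lower [ 541.42 -215.43   -1.41] 0.4259745956604739 192
side upper [ 541.58 -215.32    0.16] 0.4561211452680496 195
```

>>> move_arm --moves '[{"translation":[0,0,0],"turn":[0,0,-0.05],"hand":0},{"translation":[0,0,0],"turn":[0,0,-0.05],"hand":0}]'

```text
time_s: 9.53
eef_pos: [539.9, -216.2, 103.5]
ee_rot: [-0.0, 0.202, 0.979, 0.0]
force: [-3.0, 1.6, 5.6]
grip_width: 0.601
grip_force: 43.9
```

```bash
python3 -c "
from st import *;s,M=st();print(s['tau'][5])"
```

```text
t 9.5333 pos [ 539.85  -216.17   103.462] F [-3.037  1.586  5.589] T [ 0.455  0.419 -0.042] w 0.6011092213172794 43.87063714675605
yaw_y 1.1645668604035626 zaxis [-0.  0. -1.] q [-0.582  0.583  1.497  0.     1.062 -1.747]
0.7828001864254475
```

>>> move_arm --moves '[{"translation":[0,0,0],"turn":[0,0,-0.05],"hand":0},{"translation":[0,0,0],"turn":[0,0,-0.05],"hand":0}]'

```text
time_s: 9.7
eef_pos: [540.0, -216.6, 103.8]
ee_rot: [0.0, 0.152, 0.988, -0.0]
force: [-2.1, -0.1, 7.8]
grip_width: 0.604
grip_force: 44.0
```

```bash
python3 -c "
from st import *;s,M=st();print(s['tau'][5])"
```

```text
t 9.7 pos [ 539.954 -216.584  103.8  ] F [-2.057 -0.113  7.822] T [ 0.02   0.521 -0.101] w 0.6038610783802223 44.03932931832969
yaw_y 1.2649534513058263 zaxis [ 0.    -0.001 -1.   ] q [-0.583  0.583  1.496 -0.001  1.062 -1.847]
0.7417024858295918
```

>>> move_arm --moves '[{"translation":[0,0,0],"turn":[0,0,-0.05],"hand":0},{"translation":[0,0,0],"turn":[0,0,-0.05],"hand":0}]'

```text
time_s: 9.87
eef_pos: [540.0, -216.8, 104.0]
ee_rot: [0.0, 0.103, 0.995, -0.001]
force: [-2.9, -0.5, 7.4]
grip_width: 0.606
grip_force: 44.1
```

```bash
python3 -c "
from st import *;s,M=st();print(s['tau'][5])"; python3 look.py g7 540 -216; python3 jarfit.py g7 50 75 540 -216
```

```text
t 9.8667 pos [ 540.033 -216.753  103.95 ] F [-2.949 -0.481  7.43 ] T [ 0.052  0.572 -0.183] w 0.6055988202522167 44.05710490420461
yaw_y 1.3648861113511968 zaxis [ 0.001 -0.001 -1.   ] q [-0.583  0.583  1.496 -0.001  1.062 -1.947]
0.7151681184768677
side [210.2 329.8] 834 min [ 523.6 -240.2   91.3] max [ 570.  -191.4  114.1]
side lower [ 541.23 -215.34    0.16] 0.4742865863839718 197
side upper [ 541.27 -215.41    0.16] 0.4561456287517629 200
```

>>> move_arm --moves '[{"translation":[0,0,0],"turn":[0,0,-0.05],"hand":0},{"translation":[0,0,0],"turn":[0,0,-0.05],"hand":0},{"translation":[0,0,0],"turn":[0,0,-0.05],"hand":0},{"translation":[0,0,0],"turn":[0,0,0],"hand":0}]'

```text
time_s: 10.3
eef_pos: [540.0, -216.7, 103.9]
ee_rot: [0.0, 0.028, 1.0, -0.0]
force: [-3.0, 0.7, 8.5]
grip_width: 0.602
grip_force: 44.0
```

```bash
python3 -c "
from st import *;s,M=st();print(s['tau'][5])"; python3 look.py g8 540 -216; python3 jarfit.py g8 50 75 540 -216
```

```text
t 10.3 pos [ 539.97  -216.704  103.949] F [-2.961  0.717  8.521] T [0.06  0.545 0.004] w 0.6020380526542065 44.00532125495374
yaw_y 1.5150801466906214 zaxis [ 0.    -0.001 -1.   ] q [-0.583  0.583  1.496 -0.001  1.062 -2.097]
-0.654158927500248
side [211.3 329.8] 763 min [ 526.7 -239.1   91.2] max [ 569.9 -192.   114.1]
side lower [ 541.38 -215.32    0.17] 0.48073078706644523 195
side upper [ 541.29 -215.42    0.16] 0.5373201861975332 195
```

>>> move_arm --moves '[{"translation":[0,0,-1],"turn":[0,0,0],"hand":0},{"translation":[0,0,-1],"turn":[0,0,0],"hand":0},{"translation":[0,0,-1],"turn":[0,0,0],"hand":0},{"translation":[0,0,0],"turn":[0,0,0],"hand":0}]'

```text
time_s: 10.73
eef_pos: [539.9, -216.3, 106.1]
ee_rot: [-0.0, 0.028, 1.0, -0.0]
force: [-0.6, -1.1, 0.2]
grip_width: 0.603
grip_force: 43.5
```

```bash
python3 -c "
from st import *;s,M=st();print(s['tau'][5])"; python3 look.py g9 540 -216; python3 jarfit.py g9 50 75 540 -216
```

```text
t 10.7333 pos [ 539.86  -216.348  106.108] F [-0.571 -1.055  0.167] T [-0.041  0.103  0.013] w 0.6025725510689478 43.464811742305756
yaw_y 1.5146471221647935 zaxis [-0. -0. -1.] q [-0.582  0.58   1.494 -0.     1.067 -2.097]
0.02625670633278787
side [211.2 328.7] 764 min [ 526.1 -238.7   93.6] max [ 570.  -191.1  116.3]
side lower [ 541.34 -215.17    0.16] 0.4404285836110233 197
side upper [ 541.23 -215.09    0.16] 0.48744258663587914 199
```

View pics/g9.png

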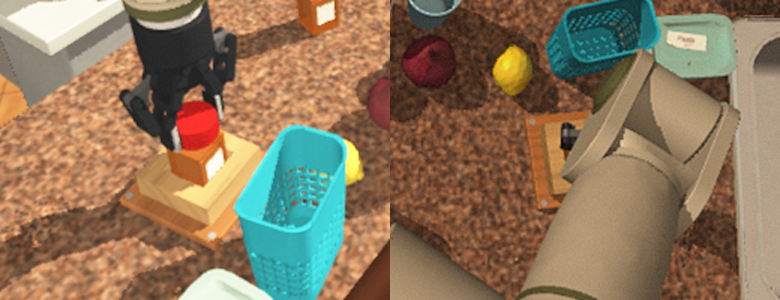

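Lifting 2.2 mm drew no load, so the cap seems free. The picture shows the jar still seated in the recess. Lift on.

>>> move_arm --moves '[{"translation":[0,0,-2],"turn":[0,0,0],"hand":0},{"translation":[0,0,-3],"turn":[0,0,0],"hand":0},{"translation":[0,0,-4],"turn":[0,0,0],"hand":0},{"translation":[0,0,-5],"turn":[0,0,0],"hand":0},{"translation":[0,0,-6],"turn":[0,0,0],"hand":0},{"translation":[0,0,-6],"turn":[0,0,0],"hand":0},{"translation":[0,0,-6],"turn":[0,0,0],"hand":0},{"translation":[0,0,-4],"turn":[0,0,0],"hand":0},{"translation":[0,0,-2],"turn":[0,0,0],"hand":0},{"translation":[0,0,0],"turn":[0,0,0],"hand":0}]'

```text
time_s: 11.67
eef_pos: [540.1, -216.4, 144.9]
ee_rot: [0.0, 0.027, 1.0, -0.0]
force: [-0.9, 0.1, -0.4]
grip_width: 0.606
grip_force: 43.4
```

```bash
python3 -c "
from st import *;s,M=st()"; python3 look.py g10 540 -216; python3 jarfit.py g10 50 75 540 -216
```

```text
t 11.6667 pos [ 540.063 -216.405  144.895] F [-0.908  0.124 -0.385] T [-0.022 -0.01   0.009] w 0.6057779908582779 43.3915620110929
yaw_y 1.5160110357611296 zaxis [ 0.001 -0.001 -1.   ] q [-0.582  0.533  1.459  0.     1.149 -2.098]
side [207.6 311.8] 817 min [ 526.5 -238.7  131.3] max [ 570.3 -192.1  154.9]
side lower [ 540.61 -215.66    0.16] 0.48442830907410084 205
side upper [ 540.42 -215.55    0.15] 0.42933628891293907 206
```

View pics/g10.png

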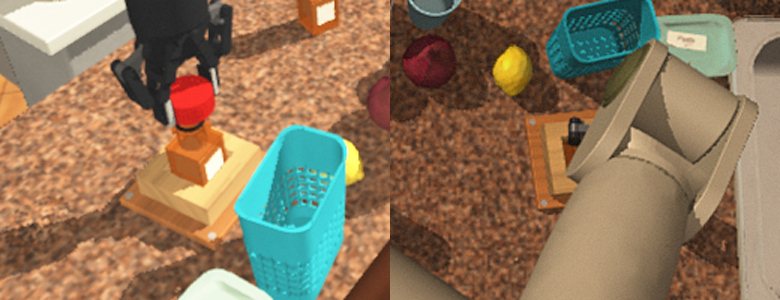

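The cap is off and level, with its lower edge at about 131 mm against a mouth at 108 mm. The jar is seated with its neck and seal visible. Handing in.

```bash
python3 -c "
from rig import finish_job;print(finish_job())"
```

```text
the job is handed in; nothing more can be done
None
```

I handed the job in at about 12 s, and the hand-in returned no verdict: the jar is seated in the stand's recess, and its red cap is unscrewed and held level about 23 mm above the mouth; the arm's path stayed clear of the blue-capped jar and the tin.

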